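# Load the bush cabinet in the parts store

### The job

Put the loose flanged bushes away: press the release button on top of the little cabinet so that its tray pops out, push every bush standing on the bench flange down and fully home onto a spigot of the size that fits its bore snugly, one to a spigot, then push the tray shut until it clicks and stays shut. Leave the cartons and the spray can where they stand.

Things in the scene. Friction and masses are not known exactly. Their poses are not given: they have to be found in the camera images.
- cabinet: low cream cabinet fixed to the bench, 370 mm wide, 165 mm deep, 125 mm high, open at the front (opening 117 mm high). Origin: on the bench at the middle of the front opening; x points into the cabinet (away from the opening), y to the left as seen by someone facing the opening, z up
- tray (a joint): travel of the sprung tray, m: 0 latched shut, grows as it comes out of the front (towards the cabinet's -x), 0.115 fully out. A spring pushes it out with about 9 N when shut, 3 N when out. To click shut, push it to about -0.002 or until it stops at -0.004 (about 15 N near the end, 20 N if pushed briskly); it then rests at 0 to 0.002 when let go
- tray_grip (a point): centre of the flat front face of the tray's black grip block (140 mm wide, 26 mm high from 24 to 50 mm above the bench, standing 31 mm in front of the tray's red front panel, which is 345 mm wide and 56 mm high). Push here, towards the cabinet's +x, to shut the tray. x points into the cabinet. Travels with the tray. When the tray is out the front panel's inner face is 58 mm in front of the spigot axes, and the cabinet's roof edge 65 mm behind them
- release (a joint): travel of the release button, m: 0 up, grows as it is pressed down, 0.009 fully down. Springs back; 1.6 N to start, about 6 N at the bottom; the tray is let go at about 0.006. It also dips by itself as the tray clicks shut
- release_top (a point): centre of the top of the round grey release button (28 mm diameter) on the cabinet's roof, 143 mm above the bench when up
- wide_1: Wide flanged aluminium bush (open tube), starts standing upright on the bench, flange down. 75 mm tall; tube outside diameter 52 mm, bore 37 mm right through; flange 68 mm diameter, 7 mm thick, at the foot. Mass about 0.24 kg. Fits the wide spigots. Origin: centre of its underside (flange face); z up its axis. May be absent (None)
- wide_2: Wide flanged aluminium bush (open tube), starts standing upright on the bench, flange down. 75 mm tall; tube outside diameter 52 mm, bore 37 mm right through; flange 68 mm diameter, 7 mm thick, at the foot. Mass about 0.24 kg. Fits the wide spigots. Origin: centre of its underside (flange face); z up its axis. May be absent (None)
- slim_1: Slim flanged aluminium bush (open tube), starts standing upright on the bench, flange down. 75 mm tall; tube outside diameter 40 mm, bore 27 mm right through; flange 56 mm diameter, 7 mm thick, at the foot. Mass about 0.16 kg. Fits the slim spigots. Origin: centre of its underside (flange face); z up its axis. May be absent (None)
- slim_2: Slim flanged aluminium bush (open tube), starts standing upright on the bench, flange down. 75 mm tall; tube outside diameter 40 mm, bore 27 mm right through; flange 56 mm diameter, 7 mm thick, at the foot. Mass about 0.16 kg. Fits the slim spigots. Origin: centre of its underside (flange face); z up its axis. May be absent (None)
- wide_spigot_1 (a point): Wide spigot, an upright steel post on the tray floor (travels with the tray), 34 mm diameter, 45 mm tall; its top 11 mm tapers to 22 mm across. Point: centre of its foot on the tray floor, which is 18 mm above the bench; z up, x into the cabinet. Seen with the cabinet's front facing you, the four posts stand in one row 76 mm apart, from right to left (towards the cabinet's +y): wide 1, slim 1, wide 2, slim 2
- wide_spigot_2 (a point): Wide spigot, an upright steel post on the tray floor (travels with the tray), 34 mm diameter, 45 mm tall; its top 11 mm tapers to 22 mm across. Point: centre of its foot on the tray floor, which is 18 mm above the bench; z up, x into the cabinet. Seen with the cabinet's front facing you, the four posts stand in one row 76 mm apart, from right to left (towards the cabinet's +y): wide 1, slim 1, wide 2, slim 2
- slim_spigot_1 (a point): Slim spigot, an upright steel post on the tray floor (travels with the tray), 24 mm diameter, 45 mm tall; its top 11 mm tapers to 12 mm across. Point: centre of its foot on the tray floor, which is 18 mm above the bench; z up, x into the cabinet. Seen with the cabinet's front facing you, the four posts stand in one row 76 mm apart, from right to left (towards the cabinet's +y): wide 1, slim 1, wide 2, slim 2
- slim_spigot_2 (a point): Slim spigot, an upright steel post on the tray floor (travels with the tray), 24 mm diameter, 45 mm tall; its top 11 mm tapers to 12 mm across. Point: centre of its foot on the tray floor, which is 18 mm above the bench; z up, x into the cabinet. Seen with the cabinet's front facing you, the four posts stand in one row 76 mm apart, from right to left (towards the cabinet's +y): wide 1, slim 1, wide 2, slim 2
- carton: bystander: brown carton 100 x 100 x 80 mm, origin centre of underside
- flat_carton: bystander: brown carton 120 x 90 x 50 mm, origin centre of underside
- spray_can: bystander: red spray can, 60 mm diameter, 160 mm tall, origin centre of underside

How it is judged (in metres and radians):
On the way, in this order (a step that is already met when the one before it is completed fails the run):
1. the tray has popped out (value of joint tray above 0.1 m), for 0.2 s.
2. every bush is fully home on a spigot of its size (((horizontal distance between wide_1 and wide_spigot_1 below 0.005 m and z of wide_1 in the frame of wide_spigot_1 between -0.004 and 0.004 m and angle between wide_1's own z axis and vertical below 0.1 rad) or (horizontal distance between wide_1 and wide_spigot_2 below 0.005 m and z of wide_1 in the frame of wide_spigot_2 between -0.004 and 0.004 m and angle between wide_1's own z axis and vertical below 0.1 rad)) and ((horizontal distance between wide_2 and wide_spigot_1 below 0.005 m and z of wide_2 in the frame of wide_spigot_1 between -0.004 and 0.004 m and angle between wide_2's own z axis and vertical below 0.1 rad) or (horizontal distance between wide_2 and wide_spigot_2 below 0.005 m and z of wide_2 in the frame of wide_spigot_2 between -0.004 and 0.004 m and angle between wide_2's own z axis and vertical below 0.1 rad)) and ((horizontal distance between slim_1 and slim_spigot_1 below 0.005 m and z of slim_1 in the frame of slim_spigot_1 between -0.004 and 0.004 m and angle between slim_1's own z axis and vertical below 0.1 rad) or (horizontal distance between slim_1 and slim_spigot_2 below 0.005 m and z of slim_1 in the frame of slim_spigot_2 between -0.004 and 0.004 m and angle between slim_1's own z axis and vertical below 0.1 rad)) and ((horizontal distance between slim_2 and slim_spigot_1 below 0.005 m and z of slim_2 in the frame of slim_spigot_1 between -0.004 and 0.004 m and angle between slim_2's own z axis and vertical below 0.1 rad) or (horizontal distance between slim_2 and slim_spigot_2 below 0.005 m and z of slim_2 in the frame of slim_spigot_2 between -0.004 and 0.004 m and angle between slim_2's own z axis and vertical below 0.1 rad)) and linear speed of each of wide_1, wide_2, slim_1, slim_2 below 0.02 m/s), for 0.3 s.
3. the tray is pushed home and clicked (value of joint tray below 0.003 m and value of joint release below 0.002 m), for 0.3 s.
At the end, for the whole second after the job is handed in: every bush present is upright on a spigot of its own size (within 5 mm of the axis, foot within 4 mm of the tray floor, tilt under 0.1 rad), and the tray is latched shut (within 3 mm) with the button up (within 2 mm) (all of step 3 and ((horizontal distance between wide_1 and wide_spigot_1 below 0.005 m and z of wide_1 in the frame of wide_spigot_1 between -0.004 and 0.004 m and angle between wide_1's own z axis and vertical below 0.1 rad) or (horizontal distance between wide_1 and wide_spigot_2 below 0.005 m and z of wide_1 in the frame of wide_spigot_2 between -0.004 and 0.004 m and angle between wide_1's own z axis and vertical below 0.1 rad)) and ((horizontal distance between wide_2 and wide_spigot_1 below 0.005 m and z of wide_2 in the frame of wide_spigot_1 between -0.004 and 0.004 m and angle between wide_2's own z axis and vertical below 0.1 rad) or (horizontal distance between wide_2 and wide_spigot_2 below 0.005 m and z of wide_2 in the frame of wide_spigot_2 between -0.004 and 0.004 m and angle between wide_2's own z axis and vertical below 0.1 rad)) and ((horizontal distance between slim_1 and slim_spigot_1 below 0.005 m and z of slim_1 in the frame of slim_spigot_1 between -0.004 and 0.004 m and angle between slim_1's own z axis and vertical below 0.1 rad) or (horizontal distance between slim_1 and slim_spigot_2 below 0.005 m and z of slim_1 in the frame of slim_spigot_2 between -0.004 and 0.004 m and angle between slim_1's own z axis and vertical below 0.1 rad)) and ((horizontal distance between slim_2 and slim_spigot_1 below 0.005 m and z of slim_2 in the frame of slim_spigot_1 between -0.004 and 0.004 m and angle between slim_2's own z axis and vertical below 0.1 rad) or (horizontal distance between slim_2 and slim_spigot_2 below 0.005 m and z of slim_2 in the frame of slim_spigot_2 between -0.004 and 0.004 m and angle between slim_2's own z axis and vertical below 0.1 rad)) and velocity of joint tray below 0.01 m/s); the robot touches nothing.
It fails at once if a bystander (carton or spray can) is moved more than 30 mm or tipped (distance of any of carton, flat_carton, spray_can from where it was at the start of the episode above 0.03 m or angle between any of carton, flat_carton, spray_can's own z axis and vertical above 0.35 rad).
Of wide_1, wide_2, slim_1, slim_2 only 3 to 4 are there at a start; the rules pass over those that are not, and their reading is None.
At some moment in a run one of wide_1, wide_2, slim_1, slim_2 may be knocked a few centimetres aside while the robot is not near it.
It also fails if it takes over 210 s, if anything falls off the work surface, if the arm or the gripper's body presses on something with over 40 N, if the wrist force passes 120 N, or if a joint passes its speed limit or range.

### The arm

A 7-joint arm with a two-finger parallel gripper is mounted at the origin on the work surface. World frame = base frame: x ahead of the robot, y to its left, z up, the work surface at z = 0. Lengths are in mm, angles in rad, forces in N, time in s.
With the tool pointing down it reaches from about 350 to 900 mm from the base axis. Payload 7.2 kg.
Tool frame: the origin (TCP) lies at the very end of the fingers, on their centre line; the grasp point (between the pads) lies 19 mm behind it; z points along the fingers, y is the line along which they close (so a half turn about z gives the same grasp; the last joint's range is limited). The gripper opens to 88 mm and grips with 3 to 60 N. Pads are 20 mm wide; open, the fingers measure 115 mm over their backs; the gripper's body (75 mm by 178 mm) begins 61 mm behind the grasp point.
Start: joints at [1.24, 0.411, -0.013, 1.596, 0.006, 1.134, -0.082], TCP at [162.354, -603.548, 222.653] pointing down, gripper open.
Joint ranges: [-2.95, 2.95], [-0.29, 1.99], [-1.47, 1.44], [0.14, 2.54], [-1.03, 4.17], [0.13, 1.85], [-2.86, 2.86]. Speed limits (rad/s): [2.39, 2.39, 3.01, 3.01, 3.14, 3.14, 3.14].

### API

Orientations are given as [roll, pitch, yaw] about the fixed x, y, z axes, in that order (R = Rz(yaw) Ry(pitch) Rx(roll)).
In Python, from rig import manip gives the robot as it stands.
- The arm moves only by the tool apply_moves, never from a script. Its argument "series" is a list of rows, each a list of 7 numbers: the shift along the tool's x, y, z in m, then the turn, a rotation vector about the tool's x, y, z in degrees, then the finger opening in m, from 0 to 0.0878. A call has 1 to 10 rows; each row shifts and turns the commanded pose from where the row before left it, along the tool's axes as they then stand; what a row does not reach is not made up. A row lasts 1/10 s, in which the tool goes at most 50 mm and 8.59 degrees, less where a joint would pass 70% of its speed; a pose out of reach is approached as far as the arm can. A call with a gripper value outside its range is refused whole. The fingers move at their own pace and stop on an object; "force" is the grip in N (left out, the last holds). Time passes only in rows, so rows that do not move let the fingers close. It gives the time, the measured TCP pose, the force, the opening and the grip force at its end, in the units of the state.
- manip.read_state(): the state, without advancing time (a new reading comes with each control period).
- manip.grab_frame(name): name is "scene" or "top" or "wrist"; returns a dict with "img" (420x560x3 uint8, red, green, blue), "range_z" (420x560 float32, mm along the optical axis (not along the pixel's ray), 0 where there is no reading), "fx", "fy", "cx", "cy" (pixels), "extrinsics" (4x4, takes a point from camera to world coordinates); the wrist camera has in their place "hand_eye" (4x4, takes a point from camera to tool coordinates, whose origin is the TCP and whose axes are the flange's). Camera axes: x right, y down, z forward; pixel columns grow to the right and rows downward; lengths in mm; the calibration is good to about 2 mm. A picture is of the moment at which its call begins: read the wrist's pose just before it.
- manip.hand_in(): hands the job in; it is judged then, once.
The state is a dict: "time": time; "qpos": joint angles; "dq": joint speeds; "tau": joint torques, N m; "ee_pos": TCP position; "orientation": TCP orientation; "ft_force": force on the tool from outside, world axes, zero at the start; "moment": the same for the moment, N m; "width": opening from 0.0 (shut) to 1.0 (fully open); "grip_force": force on a finger pad.
Only numpy, scipy, OpenCV 4.12 (cv2) and the standard library are available. Lean on these libraries where they do the work, as an engineer would, in place of code of your own. Each camera call takes 0.05 s, during which the arm holds its last target. There are 200 camera calls.

## Working session

There is one attempt and no reset: what is moved stays moved. The work goes in short steps, Python scripts to look and compute and a tool call to move; the robot and the scene stay as the last step left them, time stands still between calls to the robot, and variables do not carry over. Pictures are saved under pics/ and viewed, at most 14 in all, crops included, and the job is handed in when it is done.

Besides the shell and the picture viewer there is one more tool, called after "Request:" as a command line: name --pt "numbers of a row" for each row, then --argument value for the rest. apply_moves: Moves the arm, as the interface text tells. Its arguments: {"type":"object","properties":{"series":{"type":"array"},"force":{"type":"number"}},"required":["series"]}

```bash
ls; mkdir -p pics; cat > h.py <<'E'
import numpy as np, cv2
from rig import manip
from scipy.spatial.transform import Rotation as R
def grab(n):
    s=manip.read_state(); f=manip.grab_frame(n)
    if n=='wrist':
        T=np.eye(4); T[:3,:3]=R.from_euler('xyz',s['orientation']).as_matrix(); T[:3,3]=s['ee_pos']
        f['extrinsics']=T@np.array(f['hand_eye'])
    return f
def save(f,p): cv2.imwrite('pics/'+p,f['img'][:,:,::-1])
def cloud(f):
    z=f['range_z'].astype(float); v,u=np.indices(z.shape)
    P=np.stack([(u-f['cx'])/f['fx']*z,(v-f['cy'])/f['fy']*z,z],-1)
    E=np.array(f['extrinsics']); return P@E[:3,:3].T+E[:3,3], z>0
def ray(f,u,v,h):
    E=np.array(f['extrinsics']); d=E[:3,:3]@np.array([(u-f['cx'])/f['fx'],(v-f['cy'])/f['fy'],1]); o=E[:3,3]
    return o+d*(h-o[2])/d[2]
E
python3 - <<'E'
from h import *
s=manip.read_state(); print({k:np.round(v,3) for k,v in s.items()})
for n in('scene','top','wrist'):
    f=grab(n); save(f,n+'0.png'); print(n,np.round(f['extrinsics'],2).tolist(),f['fx'])
    if n=='top':
        print(f['cx'],f['cy'])
E
```

```text
pics
{'time': np.float64(0.0), 'qpos': array([ 1.24 ,  0.412, -0.013,  1.597,  0.006,  1.134, -0.082]), 'dq': array([ 0.001, -0.   ,  0.   ,  0.002,  0.001,  0.001,  0.   ]), 'tau': array([ 1.0000e-03, -5.8795e+01,  6.4200e-01, -2.9107e+01, -5.4000e-02,
        1.8000e-02,  0.0000e+00]), 'ee_pos': array([ 162.216, -603.063,  221.797]), 'orientation': array([-3.14 ,  0.   ,  0.263]), 'ft_force': array([ 0.764, -0.469, -0.515]), 'moment': array([ 0.011, -0.008,  0.022]), 'grip_force': np.float64(0.0), 'width': np.float64(1.002)}
scene [[-0.88, 0.33, -0.34, 1079.5], [0.48, 0.59, -0.65, 1079.2], [-0.01, -0.74, -0.67, 1229.49], [0.0, 0.0, 0.0, 1.0]] 468.7729603122283
top [[-0.02, -0.99, 0.16, 282.62], [-1.0, 0.02, -0.01, 13.55], [0.01, -0.16, -0.99, 1587.15], [0.0, 0.0, 0.0, 1.0]] 423.8295900454817
275.94314701847065 215.44119521189313
wrist [[0.26, -0.93, -0.27, 236.29], [-0.97, -0.25, -0.07, -581.7], [-0.0, 0.28, -0.96, 383.45], [0.0, 0.0, 0.0, 1.0]] 337.31642837264025
```

View pics/top0.png

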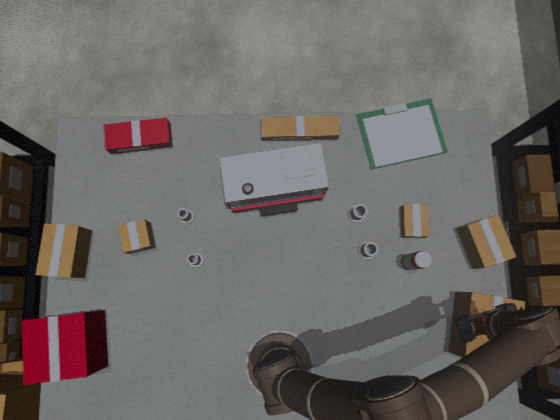

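View pics/scene0.png

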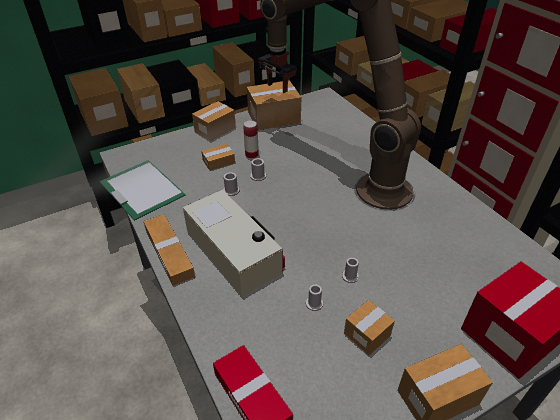

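The top view shows four bushes at about (185,215), (195,259), (358,212) and (369,250). The button is at (248,188), and the cabinet faces the robot, slightly turned. The spray can is at (417,260), close to the bush at (369,250).

```bash
python3 - <<'E'
from h import *
for n,c in(('top',[(185,215),(195,259),(358,212),(369,250)]),('scene',[(314,289),(351,262),(231,176),(258,162)])):
    f=grab(n); P,ok=cloud(f)
    for u,v in c:
        q=P[v-22:v+23,u-22:u+23].reshape(-1,3); 
        h=q[(q[:,2]>66)&(q[:,2]<85)]; a=ray(f,u,v,40)
        h=h[np.hypot(*(h[:,:2]-a[:2]).T)<45]
        (x,y),r=cv2.minEnclosingCircle(h[:,:2].astype(np.float32)); print(n,u,v,len(h),round(x),round(y),round(r,1),h.mean(0).round())
    m=ok&(abs(P[...,2]-125)<6)&(P[...,0]>400)&(abs(P[...,1])<300)
    q=P[m][:,:2]; r=cv2.minAreaRect(q.astype(np.float32)); print(r,cv2.boxPoints(r).round().tolist())
    m=ok&(P[...,2]>136)&(P[...,2]<150)&(P[...,0]>400)&(P[...,0]<800)&(abs(P[...,1])<300)
    print('button',m.sum(),P[m].mean(0).round(1), P[m].min(0),P[m].max(0))
    for nm,(u,v) in (('can',(417,260)),('cart',(416,220)),('cart',(135,236))):
        if n=='top': print(nm,P[v,u].round())
E
```

```text
top 185 215 59 546 339 19.5 [546. 339.  73.]
top 195 259 61 381 302 20.2 [381. 302.  75.]
top 358 212 85 541 -303 26.3 [ 542. -303.   73.]
top 369 250 90 402 -335 26.0 [ 402. -335.   74.]
((679.0223388671875, 7.2993316650390625), (166.50123596191406, 370.316650390625), 7.384655952453613) [[573.0, 180.0], [620.0, -187.0], [785.0, -166.0], [738.0, 202.0]]
button 59 [620.5  97.5 140.6] [603.81466175 -88.48715066 136.03938546] [684.06938844 116.85966595 146.80960577]
can [ 354. -470.  161.]
cart [ 506. -515.   50.]
cart [465. 504.  80.]
scene 314 289 78 548 336 21.1 [548. 337.  73.]
scene 351 262 62 383 299 20.8 [382. 299.  73.]
scene 231 176 30 540 -317 22.1 [ 539. -319.   74.]
scene 258 162 28 402 -345 20.8 [ 399. -351.   72.]
((682.8148193359375, 6.6690216064453125), (169.78399658203125, 375.6596374511719), 7.682522773742676) [[574.0, 181.0], [624.0, -191.0], [792.0, -168.0], [742.0, 204.0]]
button 67 [623.7 103.  141.2] [602.97476516  83.25579417 136.04189909] [642.47990244 119.63823883 148.79057634]
```

Request:
apply_moves --pt "0 0 0 0 0 7.7 0" --pt "0.032 -0.0375 0 0 0 0 0" --pt "0.032 -0.0375 0 0 0 0 0" --pt "0.032 -0.0375 0 0 0 0 0" --pt "0.032 -0.0375 0 0 0 0 0" --pt "0.032 -0.0375 0 0 0 0 0" --pt "0.032 -0.0375 0 0 0 0 0" --pt "0.032 -0.0375 0 0 0 0 0" --pt "0.032 -0.0375 0 0 0 0 0" --pt "0.032 -0.0375 0 0 0 0 0"

```text
time: 1.25
ee_pos: [405.5, -230.2, 223.0]
orientation: [3.141, -0.001, 0.128]
ft_force: [0.3, -1.5, 0.1]
width: 0.132
grip_force: 0.0
```

Request:
apply_moves --pt "0.032 -0.0375 0 0 0 0 0" --pt "0.032 -0.0375 0 0 0 0 0" --pt "0.032 -0.0375 0 0 0 0 0" --pt "0.032 -0.0375 0 0 0 0 0" --pt "0.032 -0.0375 0 0 0 0 0" --pt "0.032 -0.0375 0 0 0 0 0" --pt "0.032 -0.0375 0 0 0 0 0" --pt "0.032 -0.0375 0 0 0 0 0" --pt "0 0 0 0 0 0 0" --pt "0 0 0 0 0 0 0"

```text
time: 2.25
ee_pos: [620.0, 99.7, 221.8]
orientation: [-3.141, 0.001, 0.131]
ft_force: [0.6, -1.0, -0.0]
width: 0.003
grip_force: 0.0
```

```bash
cat >> h.py <<'E'
def go(x,y,z=None,yaw=0.129):
    s=manip.read_state(); p=np.array(s['ee_pos']); o=s['orientation']; c,n=np.cos(o[2]),np.sin(o[2])
    d=np.array([x,y,p[2] if z is None else z])-p
    print('at',p.round(1),'rpy',np.round(o,3),'F',np.round(s['ft_force'],1),'w',round(s['width']*87.8,1),'t',round(s['time'],1))
    print('  tool shift mm',np.round([c*d[0]+n*d[1],n*d[0]-c*d[1],-d[2]],1),'turn z deg',round(np.degrees(o[2]-yaw),2))
E
python3 - <<'E'
from h import *
f=grab('wrist'); save(f,'w1.png'); P,ok=cloud(f)
m=ok&(P[...,2]>133)&(P[...,2]<155)&(np.hypot(P[...,0]-621,P[...,1]-100)<40); q=P[m]; print(m.sum(), q.mean(0), cv2.minEnclosingCircle(q[:,:2].astype(np.float32)))
go(621,100,146)
E
```

```text
2071 [622.33433362 100.64510246 138.16889657] ((620.7025756835938, 100.25283813476562), 20.694339752197266)
at [619.9  97.9 222.1] rpy [3.141e+00 1.000e-03 1.290e-01] F [-0.3 -0.4  0.6] w 0.5 t 2.3
  tool shift mm [ 1.4 -2.  76.1] turn z deg -0.02
```

View pics/w1.png

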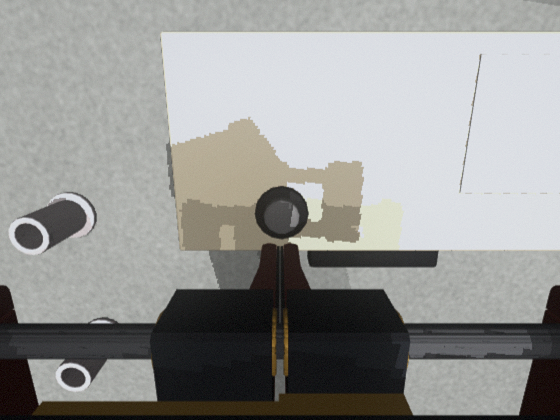

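The button at (281,212) lies straight below the closed fingertips, so I'm pressing it.

Request:
apply_moves --pt "0.0014 -0.002 0.036 0 0 0 0" --pt "0 0 0.03 0 0 0 0" --pt "0 0 0.008 0 0 0 0" --pt "0 0 0.007 0 0 0 0" --pt "0 0 0.004 0 0 0 0" --pt "0 0 0 0 0 0 0" --pt "0 0 -0.02 0 0 0 0" --pt "0 0 -0.05 0 0 0 0" --pt "0 0 0 0 0 0 0.0878" --pt "0 0 0 0 0 0 0.0878"

```text
time: 3.3
ee_pos: [622.7, 100.7, 210.2]
orientation: [-3.141, -0.005, 0.128]
ft_force: [0.8, -0.5, -0.4]
width: 0.15
grip_force: 0.0
```

```bash
python3 - <<'E'
from h import *
f=grab('top'); save(f,'top1.png'); go(546,338,180)
f=grab('wrist'); save(f,'w2.png')
P,ok=cloud(f)
hsv=cv2.cvtColor(f['img'],cv2.COLOR_RGB2HSV)
E
```

```text
at [621.7 100.4 208.6] rpy [ 3.141e+00 -2.000e-03  1.280e-01] F [-0.9 -0.2 -0.3] w 17.0 t 3.4
  tool shift mm [ -44.8 -245.3   28.6] turn z deg -0.05
```

View pics/top1.png

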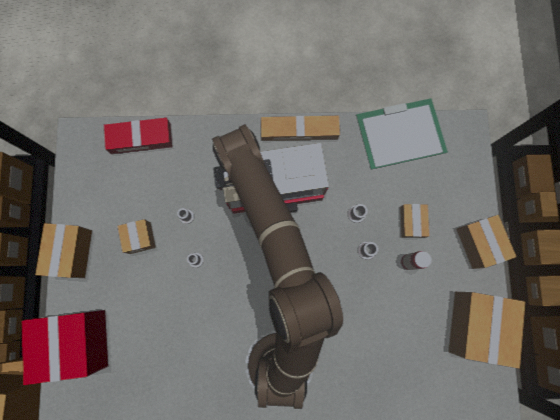

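The tray still looks shut, with its red panel at about (315,198) as before. I'll press deeper and watch the force.

Request:
apply_moves --pt "-0.001 0 0.045 0 0 0 0" --pt "0 0 0.01 0 0 0 0" --pt "0 0 0.008 0 0 0 0" --pt "0 0 0.006 0 0 0 0" --pt "0 0 0.003 0 0 0 0" --pt "0 0 0.0025 0 0 0 0" --pt "0 0 0 0 0 0 0" --pt "0 0 0 0 0 0 0"

```text
time: 4.2
ee_pos: [620.7, 100.5, 135.5]
orientation: [3.141, -0.001, 0.128]
ft_force: [-4.8, -1.1, 10.2]
width: 0.011
grip_force: 5.3
```

```bash
python3 - <<'E'
from h import *
go(621,100,135)
f=grab('wrist'); save(f,'w2.png')
E
```

```text
at [620.7 100.5 135.5] rpy [ 3.141e+00 -1.000e-03  1.280e-01] F [-4.8 -1.1 10.2] w 1.0 t 4.2
  tool shift mm [0.2 0.5 0.5] turn z deg -0.04
```

View pics/w2.png

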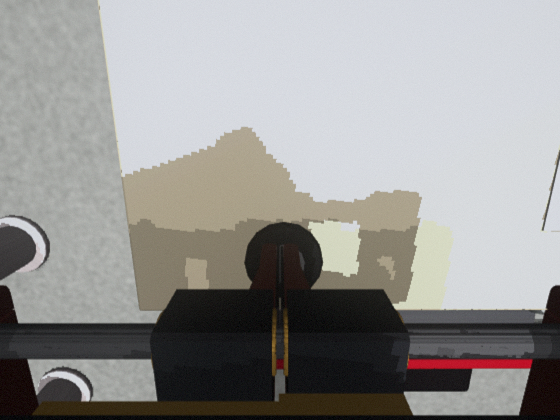

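The red panel has moved out, at row 365, so the tray has popped. I'm lifting off and going above the first slim bush.

Request:
apply_moves --pt "0 0 -0.02 0 0 0 0" --pt "0 0 -0.045 0 0 0 0.0878" --pt "-0.0085 -0.049 0 0 0 0 0.0878" --pt "-0.0085 -0.049 0 0 0 0 0.0878" --pt "-0.0085 -0.049 0 0 0 0 0.0878" --pt "-0.0085 -0.049 0 0 0 0 0.0878" --pt "-0.0085 -0.049 0 0 0 0 0.0878" --pt "0 0 0 0 0 0 0.0878" --pt "0 0 0 0 0 0 0.0878"

```text
time: 5.15
ee_pos: [546.1, 340.0, 198.9]
orientation: [-3.141, -0.001, 0.132]
ft_force: [0.5, -0.0, 0.1]
width: 0.694
grip_force: 0.0
```

```bash
cat >> h.py <<'E'
def bush(x,y,lo=66,hi=85,rad=50,n='wrist',name=None):
    f=grab(n); P,ok=cloud(f)
    if name: save(f,name)
    m=ok&(P[...,2]>lo)&(P[...,2]<hi)&(np.hypot(P[...,0]-x,P[...,1]-y)<rad); q=P[m]
    (a,b),r=cv2.minEnclosingCircle(q[:,:2].astype(np.float32)); print('bush',m.sum(),round(a,1),round(b,1),'r',round(r,1),q.mean(0).round(1)); return a,b
E
python3 - <<'E'
from h import *
a,b=bush(546,338,name='w3.png'); go(a,b,42)
f=grab('top'); save(f,'top2.png'); P,ok=cloud(f); hsv=cv2.cvtColor(f['img'],cv2.COLOR_RGB2HSV)
# spigot tops: z ~63, inside the tray region
e=np.array([.9917,.1288]); n=np.array([-.1288,.9917]); d=P[...,:2]-np.array([596.5,-3.5]); X=d@e; Y=d@n
for y0 in(-114,-38,38,114):
    m=ok&(abs(X+65)<30)&(abs(Y-y0)<25)&(P[...,2]>54)&(P[...,2]<72); print(y0,m.sum(),X[m].mean().round(1),Y[m].mean().round(1),P[m].mean(0).round(1))
m=ok&(abs(P[...,2]-125)<6)&(P[...,0]>400)&(abs(P[...,1])<300)
E
```

```text
bush 949 547.7 340.0 r 20.1 [548.4 340.2  73.6]
at [547.2 337.9 198.6] rpy [ 3.141e+00 -1.000e-03  1.290e-01] F [ 0.9 -0.1 -0.2] w 64.9 t 5.2
  tool shift mm [  0.8  -2.  156.6] turn z deg -0.0
-114 52 -64.2 -113.3 [ 547.4 -124.2   61.2]
-38 23 -64.7 -38.2 [537.2 -49.7  59.9]
38 50 -65.0 38.6 [527.1  26.4  60.6]
114 24 -64.5 112.7 [518.   99.9  59.6]
```

View pics/top2.png

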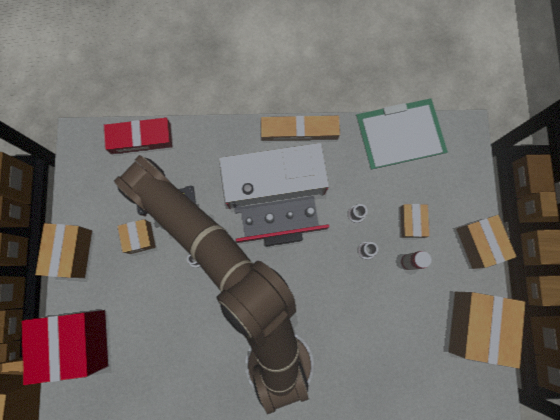

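The tray is out and the four posts show at about (249,220), (270,217), (290,215) and (311,212). Now I'll grasp the first slim bush.

Request:
apply_moves --pt "0.0005 -0.001 0.05 0 0 0 0.0878" --pt "0 0 0.05 0 0 0 0.0878" --pt "0 0 0.04 0 0 0 0.0878" --pt "0 0 0.016 0 0 0 0.0878" --pt "0 0 0 0 0 0 0.03" --pt "0 0 0 0 0 0 0.03" --pt "0 0 0 0 0 0 0.03" --pt "0 0 0 0 0 0 0.03" --pt "0 0 0 0 0 0 0.03" --force 35

```text
time: 6.15
ee_pos: [547.9, 339.4, 43.6]
orientation: [-3.141, -0.002, 0.128]
ft_force: [0.1, -0.4, -0.4]
width: 0.581
grip_force: 0.0
```

```bash
python3 - <<'E'
from h import *
for i in range(3): go(517.5,100.5,140)
E
```

```text
at [547.9 339.4  43.6] rpy [-3.141e+00 -2.000e-03  1.280e-01] F [ 0.1 -0.4 -0.4] w 51.1 t 6.2
  tool shift mm [-60.8 233.1 -96.4] turn z deg -0.04
at [547.9 339.4  43.6] rpy [-3.141e+00 -2.000e-03  1.280e-01] F [ 0.1 -0.4 -0.4] w 51.1 t 6.2
  tool shift mm [-60.8 233.1 -96.4] turn z deg -0.04
at [547.9 339.4  43.6] rpy [-3.141e+00 -2.000e-03  1.280e-01] F [ 0.1 -0.4 -0.4] w 51.1 t 6.2
  tool shift mm [-60.8 233.1 -96.4] turn z deg -0.04
```

Request:
apply_moves --pt "0 0 0 0 0 0 0.03" --pt "0 0 0 0 0 0 0.03" --pt "0 0 0 0 0 0 0.03" --pt "0 0 0 0 0 0 0.03" --pt "0 0 -0.05 0 0 0 0.03" --pt "0 0 -0.05 0 0 0 0.03"

```text
time: 6.75
ee_pos: [545.8, 338.1, 141.2]
orientation: [3.14, 0.005, 0.129]
ft_force: [1.1, 0.1, -1.2]
width: 0.455
grip_force: 35.0
```

Request:
apply_moves --pt "-0.0122 0.0466 0 0 0 0 0.03" --pt "-0.0122 0.0466 0 0 0 0 0.03" --pt "-0.0122 0.0466 0 0 0 0 0.03" --pt "-0.0122 0.0466 0 0 0 0 0.03" --pt "-0.0122 0.0466 0 0 0 0 0.03" --pt "0 0 0 0 0 0 0.03" --pt "0 0 0 0 0 0 0.03"

```text
time: 7.45
ee_pos: [516.5, 98.7, 142.1]
orientation: [3.141, 0.0, 0.125]
ft_force: [-0.6, 0.1, -1.4]
width: 0.453
grip_force: 35.0
```

```bash
cat >> h.py <<'E'
def spig(n='wrist',name=None):
    f=grab(n); P,ok=cloud(f)
    if name: save(f,name)
    e=np.array([.9917,.1288]); nn=np.array([-.1288,.9917]); d=P[...,:2]-np.array([596.5,-3.5]); X=d@e; Y=d@nn
    for y0 in(-114,-38,38,114):
        m=ok&(abs(X+65)<28)&(abs(Y-y0)<25)&(P[...,2]>60)&(P[...,2]<67)
        if m.sum()>5:
            (a,b),r=cv2.minEnclosingCircle(P[m][:,:2].astype(np.float32)); print('spigot',y0,m.sum(),round(a,1),round(b,1),'r',round(r,1),'XY',X[m].mean().round(1),Y[m].mean().round(1))
    return f,P
E
python3 - <<'E'
from h import *
f,P=spig(name='w4.png')
spig('top')
go(517.5,100.5,140)
E
```

```text
spigot -38 274 539.7 -48.6 r 7.7 XY -62.1 -37.1
spigot 38 771 529.9 26.2 r 12.6 XY -61.9 38.4
spigot -114 25 547.7 -123.4 r 12.8 XY -63.9 -113.5
spigot -38 10 538.6 -47.6 r 6.7 XY -63.3 -35.8
at [516.6 101.5 142.2] rpy [-3.141 -0.     0.13 ] F [ 0.3  1.  -1.1] w 39.5 t 7.5
  tool shift mm [0.8 1.1 2.2] turn z deg 0.04
```

View pics/w4.png

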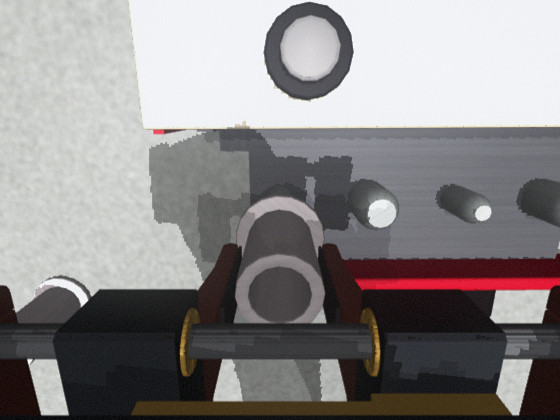

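The slim bush is held, with its rim at (280,290). The wide-2 and slim-1 posts are at (382,212) and (482,212), and the slim-2 post is hidden behind the bush. I'll measure the held rim with the same camera.

```bash
cat >> h.py <<'E'
def held(y0,foot=42,t=20,dx=0,dy=0):
    """held bush axis vs spigot y0, both by wrist camera"""
    s=manip.read_state(); p=s['ee_pos']; f,P=spig()
    top=p[2]-foot+75
    m=(abs(P[...,2]-top)<6)&(np.hypot(P[...,0]-p[0],P[...,1]-p[1])<32)
    q=P[m]; v,u=np.nonzero(m)
    # rim pixels only: exclude fingers by centre on circle fit
    (a,b),r=cv2.minEnclosingCircle(q[:,:2].astype(np.float32))
    print('rim',m.sum(),round(a,1),round(b,1),'r',round(r,1),'z',q[:,2].mean().round(1),'tcp',p.round(1))
E
python3 - <<'E'
from h import *
held(114); held(114)
E
```

```text
spigot -38 280 539.7 -48.6 r 7.5 XY -62.0 -37.1
spigot 38 770 530.2 26.3 r 12.7 XY -61.9 38.4
rim 4062 526.6 103.4 r 29.4 z 173.7 tcp [516.6 101.5 142.2]
spigot -38 273 539.0 -48.6 r 7.6 XY -62.1 -37.1
spigot 38 772 529.6 26.3 r 12.5 XY -62.1 38.5
rim 4099 527.2 103.9 r 29.4 z 173.7 tcp [516.5 101.9 142.1]
```

```bash
cat >> h.py <<'E'
def rim(foot=42):
    s=manip.read_state(); p=s['ee_pos']; f=grab('wrist'); P,ok=cloud(f); hsv=cv2.cvtColor(f['img'],cv2.COLOR_RGB2HSV)
    top=p[2]-foot+75
    m=(abs(P[...,2]-top)<5)&(np.hypot(P[...,0]-p[0],P[...,1]-p[1])<32)&(hsv[...,1]<50)&(hsv[...,2]>90)
    (a,b),r=cv2.minEnclosingCircle(P[m][:,:2].astype(np.float32))
    print('rim',m.sum(),round(a,1),round(b,1),'r',round(r,1),'z',P[m][:,2].mean().round(1),'tcp',p.round(1), 'bbox',P[m].min(0).round(1),P[m].max(0).round(1))
E
python3 - <<'E'
from h import *
rim()
E
```

```text
rim 2386 516.2 102.4 r 20.8 z 173.6 tcp [516.5 102.  142.1] bbox [501.3  82.7 170.9] [536.  123.  179.2]
```

Request:
apply_moves --pt "0.0033 0.0008 0.02 0 0 0 0.03" --pt "0 0 0.016 0 0 0 0.03" --pt "0 0 0.006 0 0 0 0.03" --pt "0 0 0.006 0 0 0 0.03" --pt "0 0 0.006 0 0 0 0.03" --pt "0 0 0.006 0 0 0 0.03"

```text
time: 8.3
ee_pos: [520.3, 100.0, 82.2]
orientation: [-3.142, -0.001, 0.129]
ft_force: [0.8, -0.1, -2.0]
width: 0.453
grip_force: 35.0
```

Request:
apply_moves --pt "0 0 0.01 0 0 0 0.03" --pt "0 0 0.007 0 0 0 0.03" --pt "0 0 0.004 0 0 0 0.03" --pt "0 0 0.002 0 0 0 0.03" --pt "0 0 0 0 0 0 0.03"

```text
time: 8.8
ee_pos: [521.1, 99.8, 60.5]
orientation: [3.141, -0.002, 0.128]
ft_force: [-2.7, -0.6, 11.8]
width: 0.453
grip_force: 35.0
```

Request:
apply_moves --pt "0 0 0 0 0 0 0.052" --pt "0 0 0 0 0 0 0.052" --pt "0 0 -0.05 0 0 0 0.052" --pt "0 0 -0.05 0 0 0 0.0878" --pt "0 0 -0.03 0 0 0 0.0878"

```text
time: 9.3
ee_pos: [520.9, 100.4, 192.4]
orientation: [-3.141, -0.003, 0.129]
ft_force: [0.4, 0.1, 0.0]
width: 0.735
grip_force: 0.0
```

Request:
apply_moves --pt "-0.0224 -0.0434 0 0 0 0 0.0878" --pt "-0.0224 -0.0434 0 0 0 0 0.0878" --pt "-0.0224 -0.0434 0 0 0 0 0.0878" --pt "-0.0224 -0.0434 0 0 0 0 0.0878" --pt "-0.0224 -0.0434 0 0 0 0 0.0878" --pt "0 0 0 0 0 0 0.0878" --pt "0 0 0 0 0 0 0.0878"

```text
time: 10.0
ee_pos: [380.3, 301.5, 189.1]
orientation: [3.142, 0.0, 0.132]
ft_force: [0.4, -0.7, 0.6]
width: 0.999
grip_force: 0.0
```

```bash
python3 - <<'E'
from h import *
print('placed:');bush(517.5,101,84,100,n='top')
a,b=bush(382,301,name='w5.png'); go(a,b,42)
for x,y in((541,-304),(402,-336)): bush(x,y,n='top',rad=70)
E
```

```text
placed:
bush 56 517.9 101.3 r 20.0 [517.1 101.   91.7]
bush 1017 382.5 303.7 r 20.0 [383.4 303.8  73.5]
at [381.7 299.6 188.9] rpy [3.141 0.    0.127] F [-0.5 -0.1 -0.2] w 88.2 t 10.1
  tool shift mm [  1.3  -4.  146.9] turn z deg -0.1
bush 83 542.3 -303.5 r 26.2 [ 541.6 -303.1   73.4]
bush 84 401.6 -334.5 r 26.3 [ 402.3 -335.2   73.4]
```

Request:
apply_moves --pt "0 -0.003 0.05 0 0 0 0.0878" --pt "0 0 0.05 0 0 0 0.0878" --pt "0 0 0.035 0 0 0 0.0878" --pt "0 0 0.012 0 0 0 0.0878" --pt "0 0 0 0 0 0 0.03" --pt "0 0 0 0 0 0 0.03" --pt "0 0 0 0 0 0 0.03" --pt "0 0 0 0 0 0 0.03" --pt "0 0 0 0 0 0 0.03" --pt "0 0 0 0 0 0 0.03"

```text
time: 11.2
ee_pos: [381.0, 303.6, 42.9]
orientation: [-3.141, -0.001, 0.128]
ft_force: [-0.1, -1.6, 0.1]
width: 0.493
grip_force: 0.5
```

Request:
apply_moves --pt "0 0 0 0 0 0 0.03" --pt "0 0 0 0 0 0 0.03" --pt "0 0 0 0 0 0 0.03" --pt "0 0 -0.05 0 0 0 0.03" --pt "0 0 -0.05 0 0 0 0.03" --pt "0 0 -0.035 0 0 0 0.03" --pt "0 0 0 0 0 0 0.03"

```text
time: 11.9
ee_pos: [382.5, 305.6, 181.7]
orientation: [-3.138, -0.007, 0.128]
ft_force: [0.6, 0.4, -1.0]
width: 0.452
grip_force: 35.0
```

```bash
python3 - <<'E'
from h import *
go(539.5,-49)
E
```

```text
at [382.5 305.6 181.7] rpy [-3.138 -0.007  0.128] F [ 0.6  0.4 -1. ] w 39.7 t 11.9
  tool shift mm [110.3 371.8  -0. ] turn z deg -0.03
```

Request:
apply_moves --pt "0.0122 0.0413 0 0 0 0 0.03" --pt "0.0122 0.0413 0 0 0 0 0.03" --pt "0.0122 0.0413 0 0 0 0 0.03" --pt "0.0122 0.0413 0 0 0 0 0.03" --pt "0.0122 0.0413 0 0 0 0 0.03" --pt "0.0122 0.0413 0 0 0 0 0.03" --pt "0.0122 0.0413 0 0 0 0 0.03" --pt "0.0122 0.0413 0 0 0 0 0.03" --pt "0.0122 0.0413 0 0 0 0 0.03" --pt "0 0 0.04 0 0 0 0.03"

```text
time: 12.9
ee_pos: [541.7, -58.1, 139.3]
orientation: [3.137, -0.008, 0.12]
ft_force: [0.4, 0.9, -2.6]
width: 0.456
grip_force: 35.0
```

Request:
apply_moves --pt "0 0 0 0 0 0 0.03" --pt "0 0 0 0 0 0 0.03"

```text
time: 13.1
ee_pos: [535.9, -50.1, 136.2]
orientation: [-3.14, 0.004, 0.13]
ft_force: [-0.8, 1.2, -1.2]
width: 0.454
grip_force: 35.0
```

```bash
python3 - <<'E'
from h import *
rim(); spig(name='w6.png'); go(539.5,-49,60)
E
```

```text
rim 2534 536.9 -50.0 r 21.3 z 167.6 tcp [535.9 -50.1 136.2] bbox [520.5 -69.6 165.2] [556.7 -28.8 171.4]
spigot -114 798 549.5 -124.4 r 12.6 XY -61.7 -113.7
spigot 38 791 529.8 25.2 r 12.7 XY -62.0 36.9
spigot 114 462 519.4 100.5 r 19.9 XY -60.3 108.7
at [537.4 -49.7 138.1] rpy [-3.141e+00 -1.000e-03  1.300e-01] F [-0.5  0.7 -1.1] w 39.9 t 13.2
  tool shift mm [ 2.1 -0.4 78.1] turn z deg 0.08
```

Request:
apply_moves --pt "0.002 0 0.02 0 0 0 0.03" --pt "0 0 0.012 0 0 0 0.03" --pt "0 0 0.006 0 0 0 0.03" --pt "0 0 0.006 0 0 0 0.03" --pt "0 0 0.006 0 0 0 0.03" --pt "0 0 0.006 0 0 0 0.03"

```text
time: 13.8
ee_pos: [539.4, -50.7, 81.2]
orientation: [3.141, -0.001, 0.128]
ft_force: [0.1, -0.1, -1.4]
width: 0.454
grip_force: 35.0
```

Request:
apply_moves --pt "0 0 0.009 0 0 0 0.03" --pt "0 0 0.006 0 0 0 0.03" --pt "0 0 0.005 0 0 0 0.03" --pt "0 0 0.002 0 0 0 0.03" --pt "0 0 0 0 0 0 0.03"

```text
time: 14.3
ee_pos: [540.4, -50.5, 60.6]
orientation: [3.141, -0.002, 0.129]
ft_force: [-1.7, 0.9, 11.5]
width: 0.453
grip_force: 35.0
```

Request:
apply_moves --pt "0 0 0 0 0 0 0.052" --pt "0 0 0 0 0 0 0.052" --pt "0 0 -0.05 0 0 0 0.052" --pt "0 0 -0.05 0 0 0 0.0878" --pt "0 0 -0.03 0 0 0 0.0878"

```text
time: 14.8
ee_pos: [540.3, -50.5, 192.5]
orientation: [3.141, -0.003, 0.129]
ft_force: [0.3, 0.5, 0.3]
width: 0.734
grip_force: 0.0
```

Request:
apply_moves --pt "-0.0053 0.0418 0 0 0 0 0.0878" --pt "-0.0053 0.0418 0 0 0 0 0.0878" --pt "-0.0053 0.0418 0 0 0 0 0.0878" --pt "-0.0053 0.0418 0 0 0 0 0.0878" --pt "-0.0053 0.0418 0 0 0 0 0.0878" --pt "-0.0053 0.0418 0 0 0 0 0.0878" --pt "0 0 0 0 0 0 0.0878" --pt "0 0 0 0 0 0 0.0878"

```text
time: 15.6
ee_pos: [539.2, -304.3, 188.5]
orientation: [-3.141, 0.001, 0.126]
ft_force: [0.5, 0.6, 0.7]
width: 1.001
grip_force: 0.0
```

```bash
python3 - <<'E'
from h import *
print('placed:');bush(517.5,101,84,100,35,n='top');bush(537,-50,84,100,35,n='top')
a,b=bush(541,-304,name='w7.png',rad=70); go(a,b,42)
for x,y in((541,-304),(402,-336)): bush(x,y,n='top',rad=70)
E
```

```text
placed:
bush 57 517.2 98.6 r 20.0 [517.1  99.1  91.4]
bush 56 538.2 -48.5 r 19.8 [538.1 -48.6  92.4]
bush 1539 543.4 -304.1 r 25.8 [ 544.1 -304.    73.6]
at [ 540.2 -301.7  189.2] rpy [-3.141 -0.     0.131] F [ 0.4  0.6 -0.7] w 88.1 t 15.8
  tool shift mm [  2.8   2.8 147.2] turn z deg 0.1
bush 37 538.2 -303.8 r 24.2 [ 527.6 -307.6   73.1]
bush 36 403.4 -326.0 r 23.3 [ 403.9 -316.5   73.7]
```

Request:
apply_moves --pt "0.002 0.002 0.05 0 0 0 0.0878" --pt "0 0 0.05 0 0 0 0.0878" --pt "0 0 0.035 0 0 0 0.0878" --pt "0 0 0.012 0 0 0 0.0878" --pt "0 0 0 0 0 0 0.04" --pt "0 0 0 0 0 0 0.04" --pt "0 0 0 0 0 0 0.04" --pt "0 0 0 0 0 0 0.04" --pt "0 0 0 0 0 0 0.04" --pt "0 0 0 0 0 0 0.04"

```text
time: 16.85
ee_pos: [542.7, -305.8, 43.8]
orientation: [3.14, -0.002, 0.128]
ft_force: [-0.7, -0.2, 7.1]
width: 0.589
grip_force: 35.0
```

Request:
apply_moves --pt "0 0 0 0 0 0 0.04" --pt "0 0 0 0 0 0 0.04" --pt "0 0 -0.05 0 0 0 0.04" --pt "0 0 -0.05 0 0 0 0.04" --pt "0 0 0 0 0 0 0.04"

```text
time: 17.35
ee_pos: [545.7, -306.8, 149.5]
orientation: [3.135, -0.009, 0.128]
ft_force: [0.5, 0.1, -1.6]
width: 0.592
grip_force: 35.0
```

```bash
python3 - <<'E'
from h import *
go(549.5,-124)
E
```

```text
at [ 545.7 -306.8  149.5] rpy [ 3.135 -0.009  0.128] F [ 0.5  0.1 -1.6] w 52.0 t 17.4
  tool shift mm [  27.1 -180.8   -0. ] turn z deg -0.05
```

Request:
apply_moves --pt "0.0065 -0.045 0 0 0 0 0.04" --pt "0.0065 -0.045 0 0 0 0 0.04" --pt "0.0065 -0.045 0 0 0 0 0.04" --pt "0.0065 -0.045 0 0 0 0 0.04" --pt "0 0 0.01 0 0 0 0.04" --pt "0 0 0 0 0 0 0.04" --pt "0 0 0 0 0 0 0.04"

```text
time: 18.05
ee_pos: [544.2, -124.8, 131.8]
orientation: [3.141, 0.001, 0.127]
ft_force: [-0.2, -0.7, -2.2]
width: 0.596
grip_force: 35.0
```

```bash
python3 - <<'E'
from h import *
rim(); spig(name='w8.png'); go(549.5,-124.4,60)
E
```

```text
rim 3408 544.5 -124.1 r 26.6 z 162.2 tcp [ 544.2 -124.8  131.8] bbox [ 526.9 -149.9  159.8] [570.5 -97.8 167.8]
spigot -38 461 543.6 -51.8 r 18.9 XY -61.2 -39.0
spigot 38 856 530.1 25.0 r 12.5 XY -62.0 36.3
at [ 544.6 -125.2  132.2] rpy [3.141 0.    0.126] F [-0.3 -0.4 -2.3] w 51.9 t 18.1
  tool shift mm [ 5.  -0.2 72.2] turn z deg -0.18
```

View pics/w8.png

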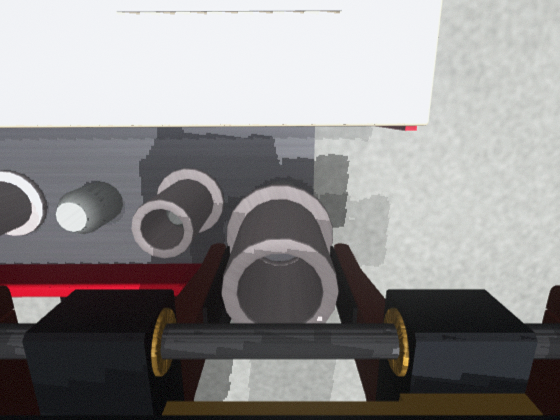

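The wide bush is held square, with its rim at (280,280). The slim bush on slim 1 at (165,225) looks fully down. I'm lowering.

Request:
apply_moves --pt "0.0045 0 0.015 0 0 0 0.04" --pt "0 0 0.009 0 0 0 0.04" --pt "0 0 0.006 0 0 0 0.04" --pt "0 0 0.006 0 0 0 0.04" --pt "0 0 0.006 0 0 0 0.04" --pt "0 0 0.006 0 0 0 0.04"

```text
time: 18.75
ee_pos: [549.3, -124.9, 84.2]
orientation: [3.139, -0.0, 0.127]
ft_force: [-0.4, -5.9, 1.4]
width: 0.593
grip_force: 35.0
```

Request:
apply_moves --pt "0 0.001 0.006 0 0 0 0.04" --pt "0 0 0.006 0 0 0 0.04" --pt "0 0 0.006 0 0 0 0.04" --pt "0 0 0.004 0 0 0 0.04" --pt "0 0 0.002 0 0 0 0.04" --pt "0 0 0 0 0 0 0.04"

```text
time: 19.35
ee_pos: [550.5, -124.9, 61.7]
orientation: [3.14, -0.002, 0.128]
ft_force: [-2.2, -5.7, 10.5]
width: 0.594
grip_force: 35.0
```

Request:
apply_moves --pt "0 0 0 0 0 0 0.064" --pt "0 0 0 0 0 0 0.064" --pt "0 0 -0.05 0 0 0 0.064" --pt "0 0 -0.05 0 0 0 0.0878" --pt "0 0 -0.03 0 0 0 0.0878"

```text
time: 19.85
ee_pos: [550.5, -122.7, 193.4]
orientation: [-3.141, -0.003, 0.13]
ft_force: [0.1, 0.0, -1.1]
width: 0.872
grip_force: 0.0
```

Request:
apply_moves --pt "-0.029 0.0315 0 0 0 0 0.0878" --pt "-0.029 0.0315 0 0 0 0 0.0878" --pt "-0.029 0.0315 0 0 0 0 0.0878" --pt "-0.029 0.0315 0 0 0 0 0.0878" --pt "-0.029 0.0315 0 0 0 0 0.0878" --pt "-0.029 0.0315 0 0 0 0 0.0878" --pt "0 0 0 0 0 0 0.0878" --pt "0 0 0 0 0 0 0.0878"

```text
time: 20.65
ee_pos: [400.7, -333.5, 190.0]
orientation: [-3.141, -0.0, 0.127]
ft_force: [-0.5, 0.3, 0.2]
width: 0.998
grip_force: 0.0
```

```bash
python3 - <<'E'
from h import *
print('placed:');bush(547,-124,84,100,35,n='top')
a,b=bush(402,-335,name='w9.png',rad=70); go(a,b,42)
E
```

```text
placed:
bush 90 547.7 -123.4 r 26.1 [ 546.7 -123.6   91.5]
bush 1519 404.0 -335.1 r 25.9 [ 404.7 -334.8   73.6]
at [ 402.  -332.   190.1] rpy [-3.141e+00 -1.000e-03  1.310e-01] F [ 0.7 -0.   0.2] w 88.0 t 20.8
  tool shift mm [  1.5   3.3 148.1] turn z deg 0.09
```

Request:
apply_moves --pt "0.0015 0.0025 0.05 0 0 0 0.0878" --pt "0 0 0.05 0 0 0 0.0878" --pt "0 0 0.035 0 0 0 0.0878" --pt "0 0 0.012 0 0 0 0.0878" --pt "0 0 0 0 0 0 0.04" --pt "0 0 0 0 0 0 0.04" --pt "0 0 0 0 0 0 0.04" --pt "0 0 0 0 0 0 0.04" --pt "0 0 0 0 0 0 0.04" --pt "0 0 0 0 0 0 0.04"

```text
time: 21.75
ee_pos: [403.4, -336.5, 44.6]
orientation: [3.14, -0.001, 0.128]
ft_force: [-1.3, 0.7, 7.8]
width: 0.586
grip_force: 35.0
```

Request:
apply_moves --pt "0 0 0 0 0 0 0.04" --pt "0 0 0 0 0 0 0.04" --pt "0 0 -0.05 0 0 0 0.04" --pt "0 0 -0.05 0 0 0 0.04" --pt "0 0 -0.035 0 0 0 0.04" --pt "0 0 0 0 0 0 0.04"

```text
time: 22.35
ee_pos: [405.0, -337.5, 183.6]
orientation: [3.135, -0.006, 0.128]
ft_force: [0.0, -0.2, -2.2]
width: 0.59
grip_force: 35.0
```

```bash
python3 - <<'E'
from h import *
go(528,25.5)
E
```

```text
at [ 405.  -337.5  183.6] rpy [ 3.135 -0.006  0.128] F [ 0.  -0.2 -2.2] w 51.8 t 22.4
  tool shift mm [ 168.4 -344.3   -0. ] turn z deg -0.06
```

Request:
apply_moves --pt "0.0187 -0.0382 0 0 0 0 0.04" --pt "0.0187 -0.0382 0 0 0 0 0.04" --pt "0.0187 -0.0382 0 0 0 0 0.04" --pt "0.0187 -0.0382 0 0 0 0 0.04" --pt "0.0187 -0.0382 0 0 0 0 0.04" --pt "0.0187 -0.0382 0 0 0 0 0.04" --pt "0.0187 -0.0382 0 0 0 0 0.04" --pt "0.0187 -0.0382 0 0 0 0 0.04" --pt "0.0187 -0.0382 0 0 0 0 0.04" --pt "0 0 0.02 0 0 0 0.04"

```text
time: 23.35
ee_pos: [527.8, 34.0, 159.4]
orientation: [-3.138, -0.005, 0.136]
ft_force: [0.2, 0.2, -2.7]
width: 0.586
grip_force: 35.0
```

Request:
apply_moves --pt "0 0 0.02 0 0 0 0.04" --pt "0 0 0 0 0 0 0.04" --pt "0 0 0 0 0 0 0.04"

```text
time: 23.65
ee_pos: [524.9, 26.5, 137.7]
orientation: [-3.141, 0.002, 0.128]
ft_force: [-0.3, -0.2, -1.8]
width: 0.583
grip_force: 35.0
```

```bash
python3 - <<'E'
from h import *
rim(); go(529.9,25.5,62)
bush(540,-50,84,100,35);bush(520,101,84,100,35);bush(549,-125,84,100,35)
E
```

```text
rim 3367 525.3 27.3 r 26.4 z 167.2 tcp [524.9  26.5 137.7] bbox [507.5   1.6 165.7] [551.   53.7 175.1]
at [525.5  26.4 138.5] rpy [-3.141  0.     0.128] F [-0.2 -0.5 -1.6] w 51.8 t 23.7
  tool shift mm [ 4.2  1.5 76.5] turn z deg -0.06
bush 1908 539.5 -48.6 r 20.2 [540.6 -47.9  91. ]
bush 1871 518.9 99.6 r 20.0 [519.9  99.1  91.1]
bush 3225 548.9 -122.9 r 26.7 [ 550.3 -122.    90.8]
```

Request:
apply_moves --pt "0.004 0.002 0.02 0 0 0 0.04" --pt "0 0 0.01 0 0 0 0.04" --pt "0 0 0.006 0 0 0 0.04" --pt "0 0 0.006 0 0 0 0.04" --pt "0 0 0.006 0 0 0 0.04" --pt "0 0 0.006 0 0 0 0.04"

```text
time: 24.45
ee_pos: [530.0, 25.1, 84.3]
orientation: [3.141, -0.0, 0.128]
ft_force: [-1.2, 0.2, -2.8]
width: 0.59
grip_force: 35.0
```

Request:
apply_moves --pt "0 0 0.006 0 0 0 0.04" --pt "0 0 0.006 0 0 0 0.04" --pt "0 0 0.006 0 0 0 0.04" --pt "0 0 0.004 0 0 0 0.04" --pt "0 0 0.002 0 0 0 0.04" --pt "0 0 0 0 0 0 0.04"

```text
time: 25.05
ee_pos: [531.9, 25.6, 62.5]
orientation: [3.141, -0.004, 0.129]
ft_force: [-2.5, -0.4, 16.3]
width: 0.59
grip_force: 35.0
```

Request:
apply_moves --pt "0 0 0 0 0 0 0.064" --pt "0 0 0 0 0 0 0.064" --pt "0 0 -0.05 0 0 0 0.064" --pt "0 0 -0.05 0 0 0 0" --pt "0 0 -0.03 0 0 0 0" --pt "-0.03 0 0 0 0 0 0" --pt "-0.04 0 0 0 0 0 0" --pt "-0.04 0 0 0 0 0 0" --pt "0 0 0 0 0 0 0" --pt "0 0 0 0 0 0 0"

```text
time: 26.05
ee_pos: [420.9, 10.8, 190.8]
orientation: [3.141, -0.001, 0.128]
ft_force: [0.3, 0.3, -0.8]
width: 0.132
grip_force: 0.0
```

```bash
python3 - <<'E'
from h import *
f=grab('wrist'); save(f,'w10.png'); P,ok=cloud(f)
for x,y in((540,-50),(520,101),(549,-125),(530,26)): bush(x,y,84,100,35)
f=grab('scene'); save(f,'s2.png')
P,ok=cloud(f)
e=np.array([.9917,.1288]); nn=np.array([-.1288,.9917]); 
for n in('top','scene','wrist'):
    P,ok=cloud(grab(n)); d=P[...,:2]-np.array([596.5,-3.5]); X=d@e; Y=d@nn
    m=ok&(abs(Y)<100)&(X<-128)&(X>-190)&(P[...,2]>42)&(P[...,2]<56); print(n,m.sum(),np.percentile(X[m],[2,10,50]) if m.sum() else '',np.percentile(Y[m],[2,98]) if m.sum() else '')
go(388,-30.5,32)
E
```

```text
bush 1636 539.2 -48.6 r 20.1 [539.2 -48.2  91.5]
bush 1628 518.5 99.5 r 19.8 [518.9  99.4  91.6]
bush 2833 549.1 -123.2 r 26.4 [ 549.4 -122.5   91.1]
bush 2275 529.4 27.2 r 25.9 [530.7  27.3  92. ]
top 9 [-134.09023004 -134.01990428 -133.10014294] [-99.28725362 -75.05316193]
scene 207 [-161.20709915 -157.60813012 -145.58189037] [-73.74702367  71.17771198]
wrist 5989 [-162.96916422 -159.11918912 -144.93313754] [-76.71634622  73.73091257]
at [421.   11.3 190.2] rpy [-3.141  0.     0.129] F [ 0.2  0.9 -0.6] w 0.7 t 26.5
  tool shift mm [-38.1  37.2 158.2] turn z deg -0.02
```

View pics/w10.png

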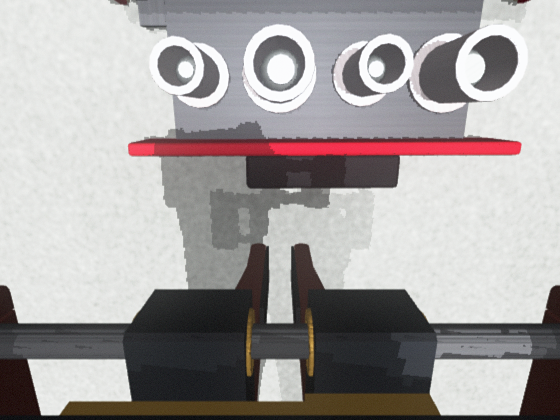

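The wrist view shows all four bushes seated, with rims at (177,65), (278,62), (383,63) and (492,62). The black grip block is at (322,172), so next I'll go down in front of it and push.

Request:
apply_moves --pt "-0.038 0.03 0 0 0 0 0" --pt "0 0.007 0.04 0 0 0 0" --pt "0 0 0.05 0 0 0 0" --pt "0 0 0.045 0 0 0 0" --pt "0 0 0.02 0 0 0 0" --pt "0.015 0 0 0 0 0 0" --pt "0.012 0 0 0 0 0 0" --pt "0.01 0 0 0 0 0 0" --pt "0.01 0 0 0 0 0 0" --pt "0.01 0 0 0 0 0 0"

```text
time: 27.5
ee_pos: [442.7, -23.2, 35.4]
orientation: [3.141, 0.004, 0.128]
ft_force: [-7.4, 0.9, 3.9]
width: 0.004
grip_force: 3.8
```

Request:
apply_moves --pt "0.01 0 0 0 0 0 0" --pt "0.01 0 0 0 0 0 0" --pt "0.01 0 0 0 0 0 0" --pt "0.01 0 0 0 0 0 0" --pt "0.01 0 0 0 0 0 0" --pt "0.01 0 0 0 0 0 0" --pt "0.01 0 0 0 0 0 0" --pt "0.01 0 0 0 0 0 0"

```text
time: 28.3
ee_pos: [520.9, -12.9, 35.5]
orientation: [3.141, 0.006, 0.129]
ft_force: [-14.5, 0.7, 11.1]
width: 0.005
grip_force: 7.5
```

```bash
python3 - <<'E'
from h import *
go(596.5-56*.9917,-3.5-56*.1288,32)
f=grab('scene'); save(f,'s3.png')
E
```

```text
at [520.9 -12.9  35.5] rpy [3.141 0.006 0.129] F [-14.5   0.7  11.1] w 0.4 t 28.3
  tool shift mm [20.2  0.4  3.5] turn z deg -0.03
```

View pics/s3.png

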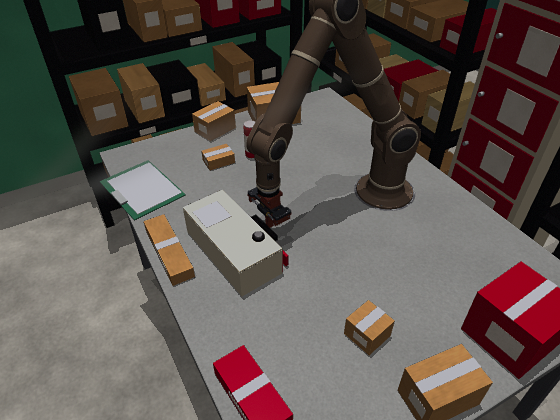

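The tray is most of the way in, with the red panel end still showing at (285,258). I'll push slowly to the end.

Request:
apply_moves --pt "0.006 0 0 0 0 0 0" --pt "0.005 0 0 0 0 0 0" --pt "0.004 0 0 0 0 0 0" --pt "0.003 0 0 0 0 0 0" --pt "0 0 0 0 0 0 0"

```text
time: 28.85
ee_pos: [538.8, -10.7, 35.0]
orientation: [3.142, 0.006, 0.128]
ft_force: [-9.2, 1.0, 0.5]
width: 0.005
grip_force: 4.0
```

Request:
apply_moves --pt "0.003 0 0 0 0 0 0" --pt "0.002 0 0 0 0 0 0" --pt "0 0 0 0 0 0 0"

```text
time: 29.15
ee_pos: [540.8, -10.5, 35.0]
orientation: [3.141, 0.011, 0.128]
ft_force: [-18.1, 0.5, 12.4]
width: 0.004
grip_force: 9.0
```

Request:
apply_moves --pt "0.002 0 0 0 0 0 0" --pt "0.002 0 0 0 0 0 0" --pt "0 0 0 0 0 0 0"

```text
time: 29.45
ee_pos: [540.9, -10.6, 34.7]
orientation: [3.14, 0.019, 0.128]
ft_force: [-29.5, -1.2, 23.1]
width: 0.003
grip_force: 15.0
```

Position stays put while the force rises, so it's against the stop. I'm backing off slowly.

Request:
apply_moves --pt "-0.006 0 0 0 0 0 0" --pt "-0.006 0 0 0 0 0 0" --pt "-0.02 0 0 0 0 0 0" --pt "-0.04 0 0 0 0 0 0" --pt "-0.04 0 0 0 0 0 0" --pt "0 0 -0.05 0 0 0 0" --pt "0 0 -0.05 0 0 0 0" --pt "0 0 -0.04 0 0 0 0" --pt "0 0 0 0 0 0 0"

```text
time: 30.35
ee_pos: [443.2, -23.7, 181.4]
orientation: [3.139, -0.011, 0.128]
ft_force: [0.5, -0.9, -0.2]
width: 0.001
grip_force: 0.0
```

```bash
python3 - <<'E'
from h import *
e=np.array([.9917,.1288]); nn=np.array([-.1288,.9917])
f=grab('wrist'); save(f,'w11.png')
P,ok=cloud(f); d=P[...,:2]-np.array([596.5,-3.5]); X=d@e; Y=d@nn
m=ok&(abs(Y)<100)&(X<-10)&(X>-110)&(P[...,2]>42)&(P[...,2]<56); print(m.sum(),np.percentile(X[m],[2,10,50]))
m=ok&(np.hypot(P[...,0]-621,P[...,1]-100)<10)&(P[...,2]>120); print('button z',P[m][:,2].mean() if m.sum() else None)
for n in('top','scene'):
  P,ok=cloud(grab(n)); m=ok&(np.hypot(P[...,0]-621,P[...,1]-100)<9)&(P[...,2]>120); print(n,'button z',np.percentile(P[m][:,2],[10,50,90]) if m.sum() else None)
go(540,-10)
E
```

```text
10473 [-49.74372277 -46.22764838 -27.79140323]
button z None
top button z [138.35601777 144.20047486 145.65731022]
scene button z [140.22899968 142.40104479 144.30203285]
at [439.5 -24.  175.6] rpy [ 3.141e+00 -1.000e-03  1.280e-01] F [ 0.5  0.  -0.3] w 0.6 t 30.5
  tool shift mm [101.5  -1.1  -0. ] turn z deg -0.06
```

View pics/w11.png

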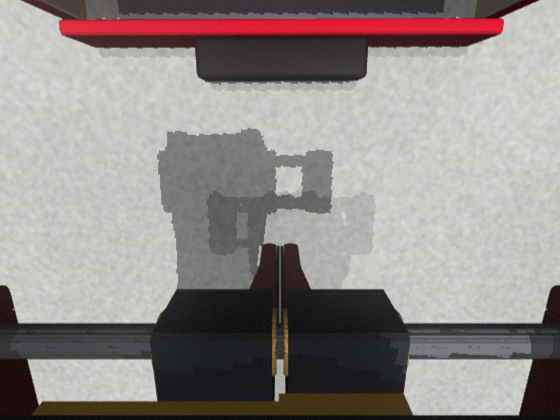

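The tray stayed shut after I let go. The grip face moved in by about 113 mm and the button top is back at about 143 mm. I'll settle briefly and hand in.

Request:
apply_moves --pt "0 0 0 0 0 0 0" --pt "0 0 0 0 0 0 0" --pt "0 0 0 0 0 0 0" --pt "0 0 0 0 0 0 0" --pt "0 0 0 0 0 0 0"

```text
time: 31.0
ee_pos: [439.3, -23.7, 175.1]
orientation: [-3.141, 0.001, 0.129]
ft_force: [-0.2, 0.5, 0.7]
width: -0.001
grip_force: 0.0
```

```bash
python3 - <<'E'
from h import *
e=np.array([.9917,.1288]); nn=np.array([-.1288,.9917])
P,ok=cloud(grab('wrist')); d=P[...,:2]-np.array([596.5,-3.5]); X=d@e; Y=d@nn
m=ok&(abs(Y)<100)&(X<-10)&(X>-110)&(P[...,2]>42)&(P[...,2]<56); x=np.percentile(X[m],2); print(x)
if x>-54: print(manip.hand_in())
E
```

```text
-49.8326151427287
the job is handed in; nothing more can be done
None
```

I put all four bushes fully home on matching spigots, pushed the tray shut (it stayed shut with the button up), and handed the job in at about 31 s; the hand-in gave no verdict.

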